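# Load and arm the dish scanner

## Task

Run the culture dishes into the scanner: turn the blue exposure dial on its head anticlockwise to the stop, then set it exactly four clicks back clockwise and leave it there. Put every culture dish that is on the bench flat into a nest of its own in the white tray, slide the orange transport lock fully out, push the tray through under the scanner head until it is fully home against the end stop, and slide the lock fully back in behind it. Set the dial before the tray goes in, and do not knock over the amber bottle.

Things in the scene. Friction and masses are not known exactly. Their poses are not given: they have to be found in the camera images.
- reader: Dish scanner, fixed to the bench, white and grey, 190 (x) x 395 (y) mm. Origin: on the bench, mid-lane. A straight lane runs along its y at x = 0: floor 6 mm above the bench, 53 wide between rails (inner faces x = +-26.5, 6.5 thick, tops z = 12). The -y end is open, the floor ends at y = -197. A power unit (x 65 to 125, y -180 to -70, 36 high) stands on the +x side.
- tunnel_mouth (a point): Middle of the lane floor at the tunnel's mouth, reader frame (0, 42.5, 6) mm; axes as the reader's. The tunnel (the white scanner head) covers reader y = 42.5 to 177.5, x = -50 to 75: ceiling 29 mm above the bench, side walls at x = +-33, flat top 70 mm above the bench.
- lane_stop (a point): Middle of the lane floor at the steel end stop just past the tunnel's far end, reader frame (0, 182.5, 6) mm. The tray is fully home when its front wall meets it: tray origin then at y = 98.5 mm in the reader's frame, with the green tab still outside the tunnel.
- tray: Loose white sample tray in the lane, 50 (x) x 168 (y) x 5 mm, 120 g. Origin: centre of its underside; +y is its front, toward the tunnel. Three nests 42 x 42 mm in a row, floor 5 mm above the underside, ribs and rims 3 mm higher, front wall to 14 mm. Starts outside the tunnel with its origin at about y = -95 mm in the reader's frame. Slides with light friction, 1.5 mm side play.
- nest1 (a point): Centre of the floor of the tray's front nest (tray frame 0, 59, 5 mm).
- nest2 (a point): Centre of the floor of the tray's middle nest (tray frame 0, 13, 5 mm).
- nest3 (a point): Centre of the floor of the tray's rear nest (tray frame 0, -33, 5 mm).
- tab (a point): Top centre of the green grip tab at the tray's tail: 12 (x) x 10 (y) mm, 25 mm high above the slab; top 30 mm above the tray's underside, tray frame (0, -79, 30) mm. Its rear face is flush with the tray's tail edge and can be pushed, or it can be pinched across x.
- lock (a joint): Transport lock, a slide along reader x just outside the tunnel mouth. 0 = locked: its steel bolt (reader y -3.5 to 6.5, 13 to 18 mm above the bench) lies across the lane and stops the tray, or holds it in once home; 0.04 m = drawn fully out to reader +x. The tray passes from about 0.037 on. Resists with 1.5 to 2 N, stays where it is left.
- lock_grip (a point): Top centre of the lock's orange grip, 12 (reader x) x 22 (reader y) mm, top 46 mm above the bench, graspable for its upper 28 mm; moves with the lock. At lock = 0 it is at (50, 1.5, 46) mm in the reader's frame.
- dial (a joint): Exposure dial on top of the scanner head, a hinge about the vertical, rad. 0 = its anticlockwise stop (white pointer at the long red tick); grows clockwise seen from above, to 3.49 at the other stop. Clicks every 20 degrees (0.349 rad): click n rests at about 0.349 n, four clicks at 1.396. Some 0.07 N m takes it over a click; let go between clicks it snaps to the nearest.
- dial_grip (a point): Top centre of the dial's blue bar, on the dial's axis, 102 mm above the bench. Bar 42 long, 12 thick, 24 high, on a black skirt 48 across and 8 high. The point turns with the dial: the bar lies along its x axis, the white pointer at the -x end. At dial = 0 its axes are the reader's; at dial = q it is turned by -q about z.
- amber_bottle: Bystander: amber reagent bottle with a black cap, 46 mm across, 85 mm high, standing loose at the front left. Origin: centre of its underside.
- dish1: Lidded clear culture dish with a red medium, 36 mm across, 12 mm high, 20 g; origin: centre of its underside. Starts flat on the bench. May be absent (None).
- dish2: Lidded clear culture dish with a yellow medium, 36 mm across, 12 mm high, 20 g; origin: centre of its underside. Starts flat on the bench. May be absent (None).
- dish3: Lidded clear culture dish with a green medium, 36 mm across, 12 mm high, 20 g; origin: centre of its underside. Starts flat on the bench. May be absent (None).

How it is judged:
By the outcome, as a careful person would: the job done as asked, in the order asked, and still so for the second after the job is handed in, with the robot touching nothing.
Of dish1, dish2, dish3 only 2 to 3 are there at a start; the rules pass over those that are not, and their reading is None.
At some moment in a run one of dish1, dish2, dish3 may be knocked a few centimetres aside while the robot is not near it.
Once in a run the grip may slacken for a moment while it holds something.
It also fails if it takes over 210 s, if anything falls off the work surface, if the arm or the gripper's body presses on something with over 40 N, if the wrist force passes 120 N, or if a joint passes its speed limit or range.

## Robot

A 6-joint arm with a two-finger parallel gripper is mounted at the origin on a cart in front of the work surface, level with it; the furniture and walls round the work are solid. World frame = base frame: x ahead of the robot, y to its left, z up, the work surface at z = 0. Lengths are in m, angles in rad, forces in N, time in s.
With the tool pointing down it reaches from about 0.3 to 1 m from the base axis. Payload 5.1 kg.
Tool frame: the origin (TCP) lies on the mounting face of the last link; the fingertips stand 190 mm ahead of it and the grasp point (between the pads) lies 171 mm ahead of it (ctrl.finger_overhang is the z of the fingertips in the tool frame, in m); z points along the fingers, y is the direction in which the jaws open and shut (so a half turn about z gives the same grasp; the last joint's range is limited). The gripper opens to 95 mm and grips with 3 to 60 N. Pads are 20 mm wide; open, the fingers measure 119 mm over their backs; the gripper's body (75 mm by 180 mm) begins 59 mm behind the grasp point.
Start: joints at [1.229, 0.124, 1.65, -0, 1.367, -0.083], TCP at [0.166, 0.628, 0.405] pointing down, gripper open.
Joint ranges: [-2.61, 2.61], [-1.02, 2.33], [0.03, 2.71], [-1.35, 4.49], [0.32, 2.68], [-2.91, 2.91]. Speed limits (rad/s): [2.57, 2.57, 3.14, 3.14, 3.14, 3.14].

## Interface

Orientations are given as a unit quaternion [w, x, y, z].
In Python, from bench import ctrl gives the robot as it stands.
- The arm moves only by the tool apply_moves, never from a script. Its argument "series" is a list of rows, each a list of 3 entries, a list of its own where there are three numbers: the closure, from -1 (fully open) to 1 (shut), so that 0 is half open, then the shift along the tool's x, y, z in m, then the turn, a rotation vector about the tool's x, y, z in degrees. A call has 1 to 12 rows; each row is the pose to reach, as a shift and turn from the pose commanded when the call began, along the tool's axes at that moment; what a row does not reach only later rows make up. A row lasts 1/12 s, in which the tool goes at most 41.7 mm and 7.16 degrees, less where a joint would pass 70% of its speed; a pose out of reach is approached as far as the arm can. A call with a gripper value outside its range is refused whole. The fingers move at their own pace and stop on an object; "force" is the grip in N (left out, the last holds). Time passes only in rows, so rows that repeat a pose let the fingers close. It gives the time, the measured TCP pose, the force and the opening at its end, in the units of the state.
- ctrl.get_obs(): the state, without advancing time (a new reading comes with each control period).
- ctrl.snapshot(name): name is "side" or "top" or "wrist"; returns the picture (480x640x3 uint8, red, green, blue); there is no depth.
- ctrl.get_calibration(name): a dict with "fovy" (degrees; the focal length in pixels is half the picture's height over the tangent of half this angle, whatever the lens; pixels are square), "cx", "cy" (the principal point, pixels), "dist_coeffs" ([k1, k2, p1, p2, k3] as OpenCV has them; the pictures are not rectified), "R" (3x3) and "t" (3): a world point X has camera coordinates R X + t. Camera axes: x right, y down, z forward; pixel columns grow to the right and rows downward; lengths in m; the calibration is good to about 2 mm. A picture is of the moment at which its call begins: read the wrist's pose just before it. get_calibration takes no time and is no camera call; for the wrist camera it gives the pose at the moment of the call.
- ctrl.hand_in(): hands the job in, once; it reports no verdict.
The state is a dict: "time": time; "joint_positions": joint angles; "qvel": joint speeds; "joint_efforts": joint torques, N m; "tool_pos": TCP position; "orientation": TCP orientation; "ft_force": force on the tool from outside, world axes, zero at the start; "torque": the same for the moment, N m; "grip_width": finger opening in m.
Only numpy, scipy, OpenCV 4.12 (cv2) and the standard library are available. Lean on these libraries where they do the work, as an engineer would, in place of code of your own. Each camera call takes 0.05 s, during which the arm holds its last target. There are 200 camera calls.

## Working session

There is one attempt and no reset: what is moved stays moved. The work goes in short steps, Python scripts to look and compute and a tool call to move; the robot and the scene stay as the last step left them, time stands still between calls to the robot, and variables do not carry over. Pictures are saved under pics/ and viewed, about 12 in all and at most 16, crops included, and the job is handed in when it is done.

Besides the shell and the picture viewer there is one more tool, called after "Request:" as a command line: name --argument value ..., lists and objects as JSON in quotes. apply_moves: Moves the arm, as the interface text tells. Its arguments: {"type":"object","properties":{"series":{"type":"array","items":{"type":"array"}},"force":{"type":"number"}},"required":["series"]}

```bash
mkdir -p pics; ls
python3 - <<'E'
from bench import ctrl
import cv2
for n in("top","side"):
    cv2.imwrite(f"pics/{n}0.png",ctrl.snapshot(n)[:,:,::-1])
    c=ctrl.get_calibration(n);print(n,c)
print(ctrl.get_obs(),ctrl.finger_overhang)
E
```

```text
pics
top {'fovy': 52.3763888232727, 'cx': 329.7284412764863, 'cy': 242.8697739409745, 'dist_coeffs': array([-0.063155,  0.      ,  0.      ,  0.      ,  0.      ]), 'R': array([[ 0.01430753, -0.99945787,  0.02965221],
       [-0.99686258, -0.01656666, -0.07739866],
       [ 0.07784793, -0.02845179, -0.99655918]]), 't': array([-0.03102321,  0.50403032,  1.17762785])}
side {'fovy': 57.37574905428786, 'cx': 323.198194083481, 'cy': 232.2012622045781, 'dist_coeffs': array([-0.10446593,  0.        ,  0.        ,  0.        ,  0.        ]), 'R': array([[ 0.99457696, -0.10398291, -0.00205414],
       [-0.05631742, -0.52185089, -0.85117566],
       [ 0.08743577,  0.84667538, -0.52487692]]), 't': array([-0.49209712,  0.11839558,  0.97370718])}
{'time': 0.1, 'joint_positions': array([ 1.22938940e+00,  1.24437580e-01,  1.65151121e+00,  2.40316604e-05,
        1.36746476e+00, -8.25943237e-02]), 'qvel': array([-0.00096049, -0.00118366, -0.00180261, -0.00113314, -0.00029256,
        0.00079014]), 'joint_efforts': array([-2.73306523e-04, -4.18882120e+01, -3.61095428e+01,  7.77193252e-02,
        4.62156662e-02, -5.86846863e-05]), 'tool_pos': array([0.1663063 , 0.62814219, 0.40362663]), 'orientation': array([-2.03076384e-04,  1.29047793e-01,  9.91637957e-01, -8.87592548e-04]), 'ft_force': array([-0.55140879,  0.14637132,  0.39953211]), 'torque': array([-0.02310429,  0.03199811, -0.04145484]), 'grip_width': 0.09485923758583477} 0.1901
```

View pics/top0.png

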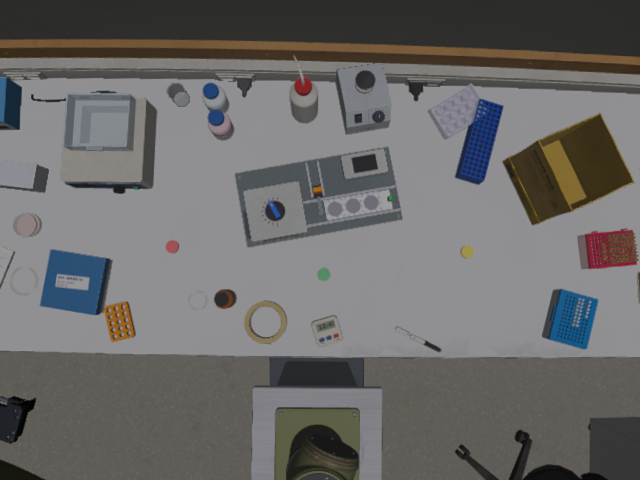

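View pics/side0.png

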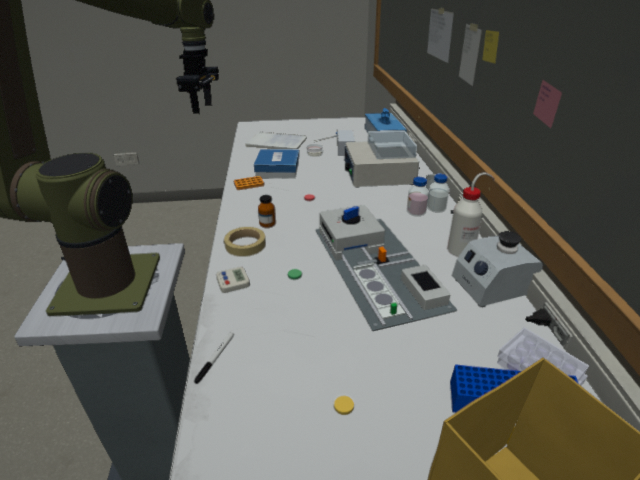

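```bash
cat > h.py <<'E'
from bench import ctrl
import cv2, numpy as np, json
from scipy.spatial.transform import Rotation as Ro
def K(c):
    f=240/np.tan(np.radians(c["fovy"])/2); return np.array([[f,0,c["cx"]],[0,f,c["cy"]],[0,0,1]])
def plane(c,uv,z):
    n=cv2.undistortPoints(np.array(uv,float).reshape(-1,1,2),K(c),c["dist_coeffs"])[:,0]
    d=np.c_[n,np.ones(len(n))]@c["R"]; o=-c["R"].T@c["t"]
    return o+d*((z-o[2])/d[:,2])[:,None]
def proj(c,X):
    return cv2.projectPoints(np.array(X,float).reshape(-1,1,3),cv2.Rodrigues(c["R"])[0],c["t"],K(c),c["dist_coeffs"])[0][:,0]
def snap(name,fn=None):
    c=ctrl.get_calibration(name); im=ctrl.snapshot(name)[:,:,::-1].copy()
    if fn: cv2.imwrite("pics/"+fn,im)
    return c,im
HUE={"red":(172,4),"orange":(6,17),"yellow":(20,32),"green":(55,85),"blue":(105,125)}
def blobs(im,col,s=110,v=60,amin=15):
    h=cv2.cvtColor(im,cv2.COLOR_BGR2HSV); lo,hi=HUE[col]; H=h[:,:,0]
    m=((H>=lo)&(H<=hi)) if lo<hi else ((H>=lo)|(H<=hi))
    m=(m&(h[:,:,1]>s)&(h[:,:,2]>v)).astype(np.uint8)
    n,l,st,ce=cv2.connectedComponentsWithStats(m)
    return [(ce[i].round(1),st[i,4],cv2.minAreaRect(np.argwhere(l==i)[:,::-1].astype(np.float32))) for i in range(1,n) if st[i,4]>=amin]
def grasp(o=None):
    o=o or ctrl.get_obs(); R=Ro.from_quat(o["orientation"],scalar_first=True)
    return o["tool_pos"]+R.apply([0,0,.171]),R
def down(yaw): # tool z down, tool y (jaw axis) at world angle yaw (deg)
    y=np.radians(yaw); Y=np.array([np.cos(y),np.sin(y),0]); Z=np.array([0,0,-1.]); 
    return Ro.from_matrix(np.c_[np.cross(Y,Z),Y,Z])
def plan(p,yaw):
    """shift (mm, tool axes) and turn (deg) taking grasp point to p with jaw axis at yaw (mod 180)"""
    o=ctrl.get_obs(); R0=Ro.from_quat(o["orientation"],scalar_first=True); best=None
    for yw in (yaw,yaw+180):
        R=down(yw); rv=(R0.inv()*R).as_rotvec(degrees=True)
        t=np.array(p)-R.apply([0,0,.171]); s=R0.inv().apply(t-o["tool_pos"])*1000
        print("shift mm",s.round(1),"turn",rv.round(1))
E
python3 - <<'E'
from h import *
im=cv2.imread("pics/top0.png");c=ctrl.get_calibration("top")
for col,z in (("red",.012),("yellow",.012),("green",.012),("orange",.046),("blue",.102)):
    for ce,a,r in blobs(im,col,90,40):
        if 150<ce[0]<480 and 150<ce[1]<290: print(col,ce,a,r[1],plane(c,[ce],z)[0].round(4), plane(c,[ce],.036)[0].round(4) if col=="green" else "")
g,R=grasp();print(g,R.as_matrix().round(3))
big=cv2.resize(im[130:265,220:420],None,fx=4,fy=4,interpolation=cv2.INTER_CUBIC);cv2.imwrite("pics/crop0.png",big)
snap("wrist","w0.png")
E
```

```text
red [171.6 246.3] 119 (11.0, 11.0) [0.4901 0.3659 0.012 ] 
yellow [466.9 251.4] 115 (11.627553939819336, 11.180338859558105) [ 0.4894 -0.3669  0.012 ] 
green [390.  197.9] 22 (5.0, 4.0) [ 0.6204 -0.1727  0.012 ] [ 0.6162 -0.169   0.036 ]
green [323.4 274. ] 92 (10.0, 10.0) [ 0.4281 -0.009   0.012 ] [ 0.4277 -0.0086  0.036 ]
orange [317.2 189.9] 44 (7.0, 8.0) [0.6305 0.0097 0.046 ] 
blue [274.1 209.6] 115 (18.864845275878906, 6.173948764801025) [0.5724 0.1078 0.102 ] 
[0.16619826 0.62785013 0.23262692] [[-0.967  0.256 -0.001]
 [ 0.256  0.967 -0.002]
 [ 0.    -0.002 -1.   ]]
```

View pics/crop0.png

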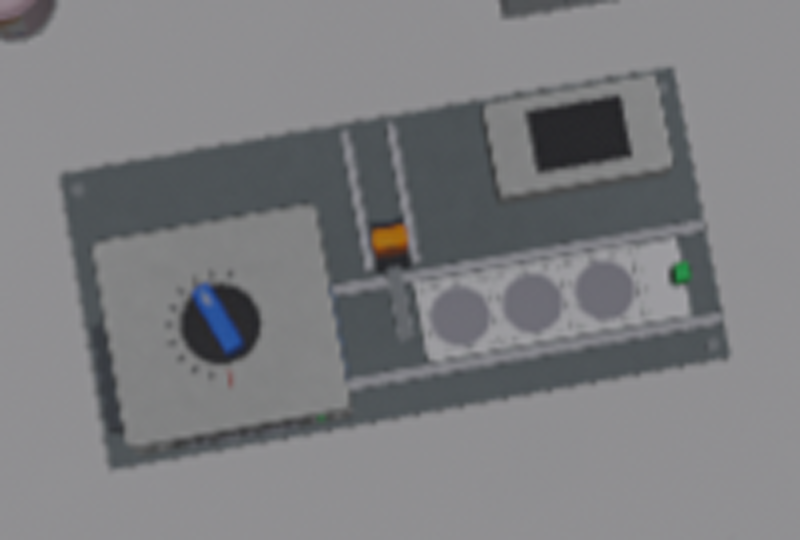

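Reader: plate with ~10° yaw; lock grip at crop (390,240), tab (682,272), dial (222,322) with its pointer up-left and the red tick at (230,380). All three dishes are present. Going above the dial.

Run:
```python
from h import *
im=cv2.imread("pics/top0.png");c=ctrl.get_calibration("top")
h=cv2.cvtColor(im,cv2.COLOR_BGR2HSV)
cn=np.array([[62,175],[672,70],[728,358],[110,467]])/4+[220,130]
P=plane(c,cn,.004)[:,:2];print(P.round(4))
for a,b in((0,1),(3,2),(1,2),(0,3)):
    d=P[a]-P[b];print(np.hypot(*d),np.degrees(np.arctan2(d[1],d[0])))
print("centre",P.mean(0))
plan([.572,.108,.25],-60)
```

```text
[[ 0.6757  0.2153]
 [ 0.7514 -0.1684]
 [ 0.5676 -0.2044]
 [ 0.4927  0.18  ]]
0.3911703042631998 101.1566694042861
0.3915925947691221 101.02771072222922
0.1873173170381946 11.065471439264615
0.186437090225526 10.935567014123215
centre [0.62184562 0.00561865]
shift mm [-525.3 -399.   -16.7] turn [-1.000e-01  1.000e-01  1.352e+02]
shift mm [-525.3 -399.   -16.7] turn [ -0.1  -0.  -44.8]
```

Request:
apply_moves --series '[[-0.4,[-0.525,-0.399,-0.017],[0,0,135]],[-0.4,[-0.525,-0.399,-0.017],[0,0,135]],[-0.4,[-0.525,-0.399,-0.017],[0,0,135]],[-0.4,[-0.525,-0.399,-0.017],[0,0,135]],[-0.4,[-0.525,-0.399,-0.017],[0,0,135]],[-0.4,[-0.525,-0.399,-0.017],[0,0,135]],[-0.4,[-0.525,-0.399,-0.017],[0,0,135]],[-0.4,[-0.525,-0.399,-0.017],[0,0,135]],[-0.4,[-0.525,-0.399,-0.017],[0,0,135]],[-0.4,[-0.525,-0.399,-0.017],[0,0,135]],[-0.4,[-0.525,-0.399,-0.017],[0,0,135]],[-0.4,[-0.525,-0.399,-0.017],[0,0,135]]]'

```text
time: 1.15
tool_pos: [0.4743, 0.2322, 0.4176]
orientation: [-0.0, 0.772, 0.635, 0.0]
ft_force: [0.5, 1.2, 0.4]
grip_width: 0.0664
```

Run:
```python
from h import *
print(grasp()[0]); plan([.572,.108,.25],-59)
```

```text
[0.4743384  0.23222835 0.24657433]
shift mm [-103.   119.8   -3.4] turn [-0.  -0.  47.9]
shift mm [-103.   119.8   -3.4] turn [   0.    -0.  -132.1]
```

Request:
apply_moves --series '[[-0.4,[-0.103,0.12,-0.003],[0,0,48]],[-0.4,[-0.103,0.12,-0.003],[0,0,48]],[-0.4,[-0.103,0.12,-0.003],[0,0,48]],[-0.4,[-0.103,0.12,-0.003],[0,0,48]],[-0.4,[-0.103,0.12,-0.003],[0,0,48]],[-0.4,[-0.103,0.12,-0.003],[0,0,48]],[-0.4,[-0.103,0.12,-0.003],[0,0,48]],[-0.4,[-0.103,0.12,-0.003],[0,0,48]],[-0.4,[-0.103,0.12,-0.003],[0,0,48]],[-0.4,[-0.103,0.12,-0.003],[0,0,48]]]'

```text
time: 1.98
tool_pos: [0.5722, 0.1106, 0.4205]
orientation: [-0.0, 0.963, 0.27, -0.0]
ft_force: [-0.7, -0.2, 0.2]
grip_width: 0.0669
```

Run:
```python
from h import *
c,im=snap("wrist","w1.png"); print(grasp()[0], "cam",-c["R"].T@c["t"])
for col,z in (("blue",.102),("orange",.046),("green",.036)):
    for ce,a,r in blobs(im,col,100,40,60):
        print(col,ce,a,r,plane(c,[ce],z)[0].round(4))
        b=plane(c,cv2.boxPoints(r),z);print(b[:,:2].round(4).tolist())
```

```text
[0.57211326 0.11067226 0.24951375] cam [0.64396922 0.15500538 0.4003975 ]
blue [322.  227.8] 664 ((322.0, 227.0), (48.0, 14.0), 90.0) [0.5768 0.1099 0.102 ]
[[0.5931, 0.1272], [0.5996, 0.1166], [0.5612, 0.0927], [0.5545, 0.1038]]
blue [636.9 312.8] 77 ((636.0, 313.5), (17.0, 6.0), 90.0) [ 0.6725 -0.2235  0.102 ]
[[0.6765, -0.2119], [0.6801, -0.2183], [0.6662, -0.2349], [0.6625, -0.2283]]
orange [424.3 215. ] 364 ((424.46551513671875, 215.08621215820312), (28.039997100830078, 14.669931411743164), 21.801410675048828) [0.6338 0.0152 0.046 ]
[[0.6234, 0.0285], [0.6385, 0.0322], [0.6442, 0.0015], [0.6289, -0.0027]]
orange [151.3 299.9] 1113 ((150.0, 298.0), (32.0, 52.0), 90.0) [0.3847 0.227  0.046 ]
[[0.3888, 0.2639], [0.4218, 0.211], [0.3833, 0.1941], [0.3487, 0.2487]]
green [528.7 297.6] 145 ((528.2500610351562, 297.2500305175781), (17.677669525146484, 9.899494171142578), 45.0) [ 0.6189 -0.1613  0.036 ]
[[0.6154, -0.1471], [0.627, -0.1484], [0.6226, -0.174], [0.6108, -0.1728]]
green [338.8 340.3] 222 ((339.0, 339.5), (11.0, 22.0), 90.0) [0.4496 0.0061 0.036 ]
[[0.4503, 0.0224], [0.4644, -0.0009], [0.4511, -0.0096], [0.4368, 0.0139]]
```

View pics/w1.png

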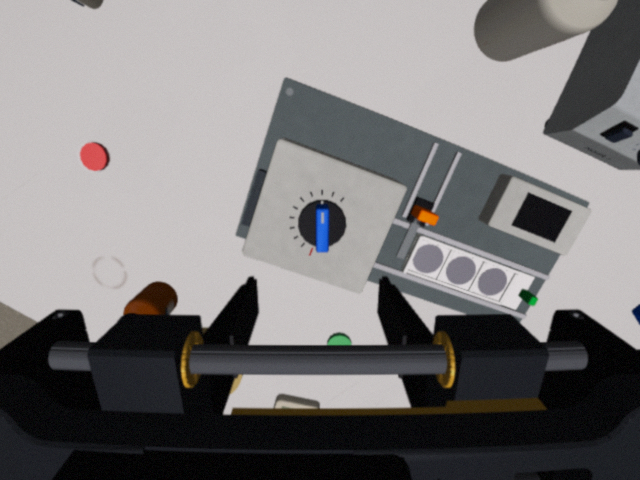

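Dial bar at image (322,228), aligned with the finger direction; world ≈(0.5757,0.109).

Run:
```python
from h import *
plan([.5757,.109,.101],-58.7)
```

```text
shift mm [  2.2   3.3 148.5] turn [-0.  0.  0.]
shift mm [  2.2   3.3 148.5] turn [  -0.   -0. -180.]
```

Request:
apply_moves --series '[[-0.4,[0.002,0.003,0.04],[0,0,0]],[-0.4,[0.002,0.003,0.08],[0,0,0]],[-0.4,[0.002,0.003,0.11],[0,0,0]],[-0.4,[0.002,0.003,0.13],[0,0,0]],[-0.4,[0.002,0.003,0.148],[0,0,0]],[-0.4,[0.002,0.003,0.148],[0,0,0]],[1,[0.002,0.003,0.148],[0,0,0]],[1,[0.002,0.003,0.148],[0,0,0]],[1,[0.002,0.003,0.148],[0,0,0]],[1,[0.002,0.003,0.148],[0,0,0]],[1,[0.002,0.003,0.148],[0,0,0]],[1,[0.002,0.003,0.148],[0,0,0]]]' --force 20

```text
time: 3.03
tool_pos: [0.5758, 0.109, 0.2736]
orientation: [0.0, 0.963, 0.269, 0.001]
ft_force: [-0.5, -0.3, -0.3]
grip_width: 0.0315
```

Request:
apply_moves --series '[[1,[0,0,0],[0,0,0]],[1,[0,0,0],[0,0,0]],[1,[0,0,0],[0,0,0]],[1,[0,0,0],[0,0,0]],[1,[0,0,0],[0,0,0]],[1,[0,0,0],[0,0,0]]]' --force 25

```text
time: 3.53
tool_pos: [0.5758, 0.1086, 0.2728]
orientation: [0.001, 0.963, 0.269, 0.0]
ft_force: [2.2, -3.6, 0.7]
grip_width: 0.0121
```

Request:
apply_moves --series '[[1,[0,0,0],[0,0,-6]],[1,[0,0,0],[0,0,-12]],[1,[0,0,0],[0,0,-18]],[1,[0,0,0],[0,0,-24]],[1,[0,0,0],[0,0,-30]],[1,[0,0,0],[0,0,-36]],[1,[0,0,0],[0,0,-42]],[1,[0,0,0],[0,0,-48]],[1,[0,0,0],[0,0,-54]],[1,[0,0,0],[0,0,-60]],[1,[0,0,0],[0,0,-66]],[1,[0,0,0],[0,0,-70]]]'

```text
time: 4.53
tool_pos: [0.5755, 0.1091, 0.2729]
orientation: [-0.001, 0.633, 0.774, 0.0]
ft_force: [-0.4, -1.1, 2.9]
grip_width: 0.0131
```

Request:
apply_moves --series '[[1,[0,0,0],[0,0,-6]],[1,[0,0,0],[0,0,-12]],[1,[0,0,0],[0,0,-18]],[1,[0,0,0],[0,0,-24]],[1,[0,0,0],[0,0,-30]],[1,[0,0,0],[0,0,-36]],[1,[0,0,0],[0,0,-42]],[1,[0,0,0],[0,0,-48]],[1,[0,0,0],[0,0,-54]],[1,[0,0,0],[0,0,-60]],[1,[0,0,0],[0,0,-66]],[1,[0,0,0],[0,0,-70]]]'

```text
time: 5.53
tool_pos: [0.5748, 0.1087, 0.2728]
orientation: [-0.002, 0.076, 0.997, -0.0]
ft_force: [-5.0, -2.9, 4.7]
grip_width: 0.0148
```

Request:
apply_moves --series '[[1,[0,0,0],[0,0,-4]],[1,[0,0,0],[0,0,-8]],[1,[0,0,0],[0,0,-12]],[1,[0,0,0],[0,0,-16]],[1,[0,0,0],[0,0,-20]],[1,[0,0,0],[0,0,-20]],[1,[0,0,0],[0,0,-20]]]'

```text
time: 6.12
tool_pos: [0.5754, 0.1084, 0.2727]
orientation: [-0.001, -0.098, 0.995, -0.001]
ft_force: [-0.8, -5.8, 1.6]
grip_width: 0.0117
```

```bash
cat >> h.py <<'E'
def jaw():
    y=grasp()[1].as_matrix()[:,1]; return np.degrees(np.arctan2(y[1],y[0]))
E
python3 - <<'E'
from h import *
o=ctrl.get_obs();print(jaw(),o["torque"],o["ft_force"],o["grip_width"],o["joint_positions"])
c,im=snap("top","top1.png")
cv2.imwrite("pics/d1.png",cv2.resize(im[180:240,245:310],None,fx=8,fy=8,interpolation=cv2.INTER_CUBIC))
E
```

```text
101.24232444098641 [-0.8599132   0.09142447  0.0173931 ] [-0.828206   -5.80286595  1.63625182] 0.011667334751955352 [ 9.47799180e-02  1.01827874e-01  1.90702244e+00 -1.88659260e-03
  1.13422645e+00 -1.67143172e+00]
```

Request:
apply_moves --series '[[1,[0,0,0],[0,0,-3]],[1,[0,0,0],[0,0,-6]],[1,[0,0,0],[0,0,-8]],[1,[0,0,0],[0,0,-8]],[1,[0,0,0],[0,0,-8]]]' --force 35

```text
time: 6.58
tool_pos: [0.5752, 0.1082, 0.2727]
orientation: [-0.001, -0.166, 0.986, -0.001]
ft_force: [-2.8, -6.0, 3.1]
grip_width: 0.0134
```

Run:
```python
from h import *
o=ctrl.get_obs();print(jaw(),o["torque"],o["ft_force"],o["grip_width"])
```

```text
109.06636024002816 [-1.01856167  0.39518692 -0.87403367] [-2.84291129 -6.00385948  3.06631034] 0.01336121517374059
```

Request:
apply_moves --series '[[1,[0,0,0],[0,0,4]],[1,[0,0,0],[0,0,8]],[1,[0,0,0],[0,0,13]],[1,[0,0,0],[0,0,18]],[1,[0,0,0],[0,0,23]],[1,[0,0,0],[0,0,28]],[1,[0,0,0],[0,0,33]],[1,[0,0,0],[0,0,38]],[1,[0,0,0],[0,0,43]],[1,[0,0,0],[0,0,48]],[1,[0,0,0],[0,0,48]],[1,[0,0,0],[0,0,48]]]'

```text
time: 7.58
tool_pos: [0.5754, 0.1085, 0.2727]
orientation: [-0.0, 0.248, 0.969, -0.001]
ft_force: [-0.4, -5.2, 2.0]
grip_width: 0.0116
```

Request:
apply_moves --series '[[1,[0,0,0],[0,0,4]],[1,[0,0,0],[0,0,8]],[1,[0,0,0],[0,0,12]],[1,[0,0,0],[0,0,16]],[1,[0,0,0],[0,0,20]],[1,[0,0,0],[0,0,24]],[1,[0,0,0],[0,0,28]],[1,[0,0,0],[0,0,32]],[1,[0,0,0],[0,0,36]],[1,[0,0,0],[0,0,40]],[1,[0,0,0],[0,0,40]],[1,[0,0,0],[0,0,40]]]'

```text
time: 8.58
tool_pos: [0.5754, 0.1089, 0.2727]
orientation: [-0.0, 0.564, 0.826, -0.001]
ft_force: [-2.7, -3.1, 3.1]
grip_width: 0.0117
```

Run:
```python
from h import *
o=ctrl.get_obs();print(jaw(),o["torque"],o["ft_force"],o["grip_width"])
```

```text
21.36554679873283 [-0.70311444  0.55192884 -0.02909848] [-2.66056328 -3.13113072  3.06393924] 0.011718773356925071
```

Request:
apply_moves --series '[[-0.3,[0,0,0],[0,0,0]],[-0.3,[0,0,0],[0,0,0]],[-0.3,[0,0,0],[0,0,0]],[-0.3,[0,0,0],[0,0,0]],[-0.3,[0,0,0],[0,0,0]],[-0.3,[0,0,-0.02],[0,0,0]],[-0.3,[0,0,-0.06],[0,0,0]],[-0.3,[0,0,-0.1],[0,0,0]],[-0.3,[0,0,-0.13],[0,0,0]],[-0.3,[0,0,-0.15],[0,0,0]],[-0.3,[0,0,-0.15],[0,0,0]]]'

```text
time: 9.5
tool_pos: [0.5765, 0.1092, 0.4295]
orientation: [0.004, 0.565, 0.825, 0.004]
ft_force: [0.2, -0.1, 1.0]
grip_width: 0.0616
```

Run:
```python
from h import *
print(grasp()[0],jaw());c,im=snap("wrist","w2.png")
for ce,a,r in blobs(im,"blue",100,40,60):
    b=plane(c,cv2.boxPoints(r),.102)[:,:2];print(ce,a,r,plane(c,[ce],.102)[0].round(4));print(b.round(4).tolist())
plan([.615,-.07,.25],0)
```

```text
[0.57836645 0.10943121 0.25854699] 21.248834114727426
[577.4 172.4] 1367 ((577.0, 172.5), (39.0, 42.0), 90.0) [0.7857 0.2503 0.102 ]
[[0.7561, 0.2571], [0.7952, 0.2736], [0.8164, 0.2428], [0.7758, 0.2263]]
[628.7 184.7] 779 ((627.0, 184.0), (38.0, 24.0), 90.0) [0.8431 0.2614 0.102 ]
[[0.8181, 0.2713], [0.8422, 0.2815], [0.8651, 0.2509], [0.84, 0.2407]]
[312.1 226.4] 627 ((312.0, 226.0), (46.0, 14.0), 90.0) [0.5733 0.1113 0.102 ]
[[0.5593, 0.1297], [0.5712, 0.1343], [0.5874, 0.0929], [0.575, 0.0881]]
[ 44.3 209.6] 62 ((44.30769348144531, 209.53848266601562), (9.805806159973145, 6.275716304779053), 78.69007110595703) [0.3283 0.035  0.102 ]
[[0.3238, 0.0378], [0.3296, 0.0412], [0.3328, 0.0324], [0.327, 0.0289]]
[ 46.5 224. ] 60 ((46.5, 224.0), (8.0, 7.0), 90.0) [0.3324 0.0214 0.102 ]
[[0.3284, 0.0241], [0.3353, 0.0267], [0.3364, 0.0186], [0.3295, 0.016]]
shift mm [-181.1  -28.6    5.3] turn [ 0.4  0.  21.2]
shift mm [-181.1  -28.6    5.3] turn [  -0.     0.5 -158.8]
```

View pics/w2.png

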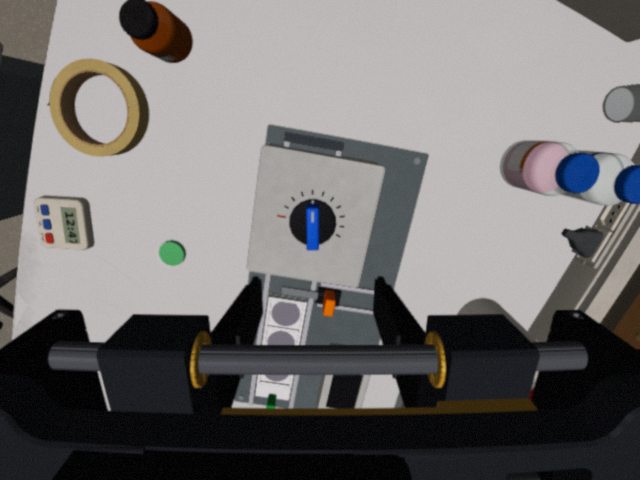

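The pointer sits at (312,203), 79° clockwise of the red tick (282,216), which is click 4. Now a look at the tray.

Run:
```python
from h import *
plan([.6145,-.162,.25],11)
```

```text
shift mm [-266.6  -62.4    5.2] turn [ 0.4  0.1 10.2]
shift mm [-266.6  -62.4    5.2] turn [-1.000e-01  6.000e-01 -1.698e+02]
```

Request:
apply_moves --series '[[-0.3,[-0.04,-0.009,0.005],[0,0,5]],[-0.3,[-0.08,-0.018,0.005],[0,0,10]],[-0.3,[-0.12,-0.027,0.005],[0,0,10]],[-0.3,[-0.16,-0.037,0.005],[0,0,10]],[-0.3,[-0.2,-0.047,0.005],[0,0,10]],[-0.3,[-0.235,-0.055,0.005],[0,0,10]],[-0.3,[-0.267,-0.062,0.005],[0,0,10]],[-0.3,[-0.267,-0.062,0.005],[0,0,10]],[-0.3,[-0.267,-0.062,0.005],[0,0,10]],[-0.3,[-0.267,-0.062,0.005],[0,0,10]]]'

```text
time: 10.38
tool_pos: [0.6142, -0.162, 0.4155]
orientation: [-0.002, 0.635, 0.773, -0.0]
ft_force: [-0.1, 0.2, -1.3]
grip_width: 0.0619
```

Run:
```python
from h import *
print(grasp()[0],jaw());c,im=snap("wrist","w3.png")
for col,z in (("orange",.046),("green",.036),("green",.012),("red",.012)):
  for ce,a,r in blobs(im,col,100,40,60):
    b=plane(c,cv2.boxPoints(r),z)[:,:2];print(col,ce,a,r,plane(c,[ce],z)[0].round(4));print(b.round(4).tolist())
```

```text
[ 0.61371029 -0.16175627  0.24453215] 11.217398103678377
orange [373.6  52.9] 482 ((373.550048828125, 52.65000534057617), (17.734050750732422, 31.416282653808594), 3.3664605617523193) [0.6323 0.0066 0.046 ]
[[0.6263, -0.008], [0.6218, 0.0189], [0.6381, 0.0215], [0.6429, -0.0055]]
orange [628.6 313.4] 1448 ((623.5, 305.5), (85.0, 31.0), 90.0) [ 1.0109 -0.2008  0.046 ]
[[0.9513, -0.1447], [0.9916, -0.137], [1.0524, -0.2448], [1.0069, -0.2516]]
green [173.6  39.5] 757 ((173.5, 39.5), (31.0, 29.0), 90.0) [ 0.4411 -0.015   0.036 ]
[[0.4253, -0.0035], [0.4535, 0.0011], [0.4567, -0.0265], [0.4281, -0.0313]]
green [321.  224.8] 118 ((321.0, 224.5), (11.0, 10.0), 90.0) [ 0.6176 -0.1687  0.036 ]
[[0.6109, -0.1634], [0.6216, -0.1613], [0.6241, -0.1734], [0.6133, -0.1756]]
green [173.6  39.5] 757 ((173.5, 39.5), (31.0, 29.0), 90.0) [ 0.4307 -0.0107  0.012 ]
[[0.4139, 0.0015], [0.4439, 0.0064], [0.4474, -0.0231], [0.4168, -0.0282]]
green [321.  224.8] 118 ((321.0, 224.5), (11.0, 10.0), 90.0) [ 0.6189 -0.1747  0.012 ]
[[0.6119, -0.1691], [0.6232, -0.1668], [0.6259, -0.1797], [0.6144, -0.182]]
red [31.6 47. ] 109 ((31.538461685180664, 47.19231033325195), (13.532013893127441, 8.43299388885498), 78.69007110595703) [ 0.2739 -0.0409  0.012 ]
[[0.2671, -0.036], [0.277, -0.0331], [0.2805, -0.0462], [0.2707, -0.0492]]
```

View pics/w3.png

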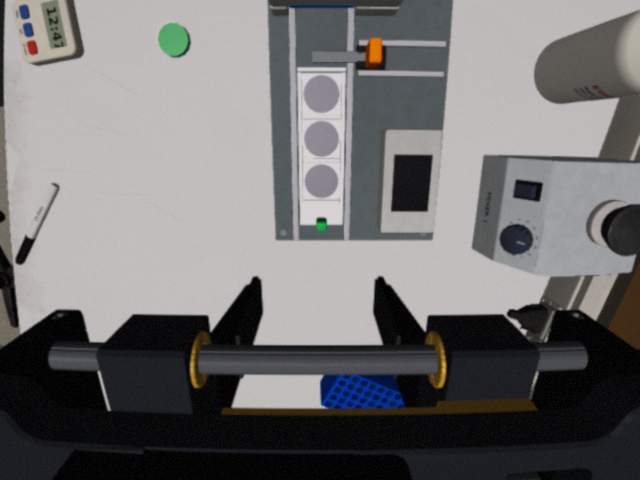

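Tray in clear view: nest discs at about (321,94), (321,138), (321,181); tab (321,225); lock grip (374,53). Measuring these.

Run:
```python
from h import *
im=cv2.imread("pics/w3.png");c=ctrl.get_calibration("wrist")
g=cv2.cvtColor(im,cv2.COLOR_BGR2GRAY)
print(g[138,[303,308,321,340]],g[165,321])
m=((g>g[138,321]-25)&(g<g[138,321]+22)).astype(np.uint8); m[:, :300]=0;m[:,345:]=0;m[:70]=0;m[205:]=0
n,l,st,ce=cv2.connectedComponentsWithStats(m)
pts=[]
for i in range(1,n):
    if st[i,4]>300: 
        w=plane(c,[ce[i]],.011)[0];print(ce[i],st[i],w.round(4));pts.append(w[:2])
pts=np.array(pts)
d=pts[0]-pts[-1];print("pitch",np.hypot(*d)/2,"yaw",np.degrees(np.arctan2(d[1],d[0]))-90)
```

```text
[203 141 138 212] 145
[321.14541833  93.48207171] [ 304   76   35   36 1004] [ 0.591  -0.0341  0.011 ]
[321.12677596 138.40655738] [305 121  34  35 915] [ 0.6001 -0.0793  0.011 ]
[321.10238095 180.72380952] [305 165  33  33 840] [ 0.6093 -0.1244  0.011 ]
pitch 0.04608362212040836 yaw 11.457570573948914
```

Run:
```python
from h import *
plan([.43,-.010,.15],11.4)
```

```text
shift mm [ 184.4 -150.9   95.7] turn [-0.1 -0.1 -0.1]
shift mm [ 184.4 -150.9   95.7] turn [-1.000e-01  2.000e-01  1.799e+02]
```

Request:
apply_moves --series '[[-0.3,[0.025,-0.021,0.0],[0,0,0]],[-0.3,[0.05,-0.042,0.0],[0,0,0]],[-0.3,[0.075,-0.063,0.015],[0,0,0]],[-0.3,[0.1,-0.084,0.03],[0,0,0]],[-0.3,[0.125,-0.105,0.05],[0,0,0]],[-0.3,[0.15,-0.126,0.07],[0,0,0]],[-0.3,[0.175,-0.145,0.09],[0,0,0]],[-0.3,[0.184,-0.151,0.096],[0,0,0]],[-0.3,[0.184,-0.151,0.096],[0,0,0]],[-0.3,[0.184,-0.151,0.096],[0,0,0]]]'

```text
time: 11.27
tool_pos: [0.4308, -0.0106, 0.3223]
orientation: [0.001, 0.634, 0.774, 0.0]
ft_force: [0.2, 0.1, 0.3]
grip_width: 0.0618
```

```bash
cat >> h.py <<'E'
def dish(col,z=.012):
    c,im=snap("wrist"); b=max((b for b in blobs(im,col,80,40,200)),key=lambda b:b[1])
    q=plane(c,cv2.boxPoints(b[2]),z)[:,:2]; w=plane(c,[b[0]],z)[0]
    print(col,b[0],"area",b[1],"at",w.round(4),"size",np.hypot(*(q[0]-q[1])).round(4),np.hypot(*(q[1]-q[2])).round(4),"grasp",grasp()[0].round(4),jaw().round(2))
    return w
E
python3 - <<'E'
from h import *
w=dish("green"); plan([w[0],w[1],.024],11.4)
E
```

```text
green [315.1 231.3] area 944 at [ 0.4277 -0.0075  0.012 ] size 0.0304 0.0303 grasp [ 0.4321 -0.0113  0.1523] 11.29
shift mm [  4.6  -3.4 128.3] turn [ 0.2  0.1 -0.1]
shift mm [  4.6  -3.4 128.3] turn [ 1.000e-01 -3.000e-01  1.799e+02]
```

Request:
apply_moves --series '[[-0.3,[0.005,-0.003,0.03],[0,0,0]],[-0.3,[0.005,-0.003,0.06],[0,0,0]],[-0.3,[0.005,-0.003,0.09],[0,0,0]],[-0.3,[0.005,-0.003,0.115],[0,0,0]],[-0.3,[0.005,-0.003,0.128],[0,0,0]],[-0.3,[0.005,-0.003,0.128],[0,0,0]],[1,[0.005,-0.003,0.128],[0,0,0]],[1,[0.005,-0.003,0.128],[0,0,0]],[1,[0.005,-0.003,0.128],[0,0,0]],[1,[0.005,-0.003,0.128],[0,0,0]],[1,[0.005,-0.003,0.128],[0,0,0]],[1,[0.005,-0.003,0.128],[0,0,0]]]' --force 12

```text
time: 12.32
tool_pos: [0.4272, -0.007, 0.1948]
orientation: [0.001, 0.635, 0.773, 0.001]
ft_force: [1.5, 0.3, 2.1]
grip_width: 0.0356
```

Request:
apply_moves --series '[[1,[0,0,0],[0,0,0]],[1,[0,0,0],[0,0,0]],[1,[0,0,0],[0,0,0]]]'

```text
time: 12.57
tool_pos: [0.4271, -0.007, 0.1944]
orientation: [0.001, 0.635, 0.773, 0.001]
ft_force: [2.6, 0.4, 3.7]
grip_width: 0.0355
```

Run:
```python
from h import *
print(grasp()[0],jaw()); plan([.591,-.0341,.13],11.4); plan([.591,-.0341,.038],11.4)
```

```text
[ 0.42749887 -0.0070254   0.02336823] 11.230595813471508
shift mm [ -58.6  155.7 -106.3] turn [ 0.1  0.  -0.2]
shift mm [ -58.6  155.7 -106.3] turn [ 1.000e-01 -2.000e-01  1.798e+02]
shift mm [-58.5 155.5 -14.3] turn [ 0.1  0.  -0.2]
shift mm [-58.5 155.5 -14.3] turn [ 1.000e-01 -2.000e-01  1.798e+02]
```

Request:
apply_moves --series '[[1,[0,0,-0.03],[0,0,0]],[1,[0,0,-0.07],[0,0,0]],[1,[0,0,-0.105],[0,0,0]],[1,[-0.012,0.03,-0.106],[0,0,0]],[1,[-0.024,0.065,-0.106],[0,0,0]],[1,[-0.036,0.1,-0.106],[0,0,0]],[1,[-0.048,0.13,-0.106],[0,0,0]],[1,[-0.0585,0.1555,-0.106],[0,0,0]],[1,[-0.0585,0.1555,-0.09],[0,0,0]],[1,[-0.0585,0.1555,-0.06],[0,0,0]],[1,[-0.0585,0.1555,-0.05],[0,0,0]],[1,[-0.0585,0.1555,-0.05],[0,0,0]]]'

```text
time: 13.57
tool_pos: [0.5884, -0.0337, 0.2388]
orientation: [-0.004, 0.634, 0.773, -0.003]
ft_force: [-0.9, -0.2, -0.4]
grip_width: 0.0354
```

Run:
```python
from h import *
print(ctrl.get_obs()["grip_width"],grasp()[0],jaw());plan([.591,-.0341,.0355],11.4)
c,im=snap("wrist","w4.png")
for b in blobs(im,"green",80,40,200):print(b[0],b[1],plane(c,[b[0]],.07)[0])
```

```text
0.03544632099175494 [ 0.586701   -0.03347901  0.0678114 ] 11.236753136160187
shift mm [-1.   2.8 32.3] turn [-0.5 -0.2 -0.2]
shift mm [-1.   2.8 32.3] turn [ -0.3   0.8 179.8]
[317.5 301.1] 2585 [ 0.58451141 -0.02549772  0.07      ]
```

Request:
apply_moves --series '[[1,[0,0,0],[0,0,0]],[1,[0,0,0.01],[0,0,0]],[1,[0,0,0.02],[0,0,0]],[1,[0,0,0.028],[0,0,0]],[1,[0,0,0.028],[0,0,0]],[1,[0,0,0.028],[0,0,0]]]'

```text
time: 14.12
tool_pos: [0.5901, -0.034, 0.2147]
orientation: [-0.001, 0.635, 0.773, -0.0]
ft_force: [-0.1, 0.5, 0.1]
grip_width: 0.0356
```

Run:
```python
from h import *
print(ctrl.get_obs()["grip_width"],grasp()[0],jaw());plan([.591,-.0341,.0355],11.4)
```

```text
0.035599656953663586 [ 0.58979307 -0.0339511   0.04372131] 11.230939386913375
shift mm [-0.3  0.9  8.2] turn [-0.1 -0.  -0.2]
shift mm [-0.3  0.9  8.2] turn [-1.000e-01  2.000e-01  1.798e+02]
```

Request:
apply_moves --series '[[1,[0,0,0.005],[0,0,0]],[1,[0,0,0.008],[0,0,0]],[1,[0,0,0.008],[0,0,0]],[1,[0,0,0.008],[0,0,0]],[-0.1,[0,0,0.008],[0,0,0]],[-0.1,[0,0,0.008],[0,0,0]],[-0.1,[0,0,0.008],[0,0,0]],[-0.1,[0,0,0.0],[0,0,0]],[-0.1,[0,0,-0.03],[0,0,0]],[-0.1,[0,0,-0.07],[0,0,0]],[-0.1,[0,0,-0.1],[0,0,0]],[-0.3,[0,0,-0.1],[0,0,0]]]'

```text
time: 15.12
tool_pos: [0.5928, -0.0343, 0.325]
orientation: [0.006, 0.634, 0.773, 0.004]
ft_force: [1.3, 0.1, 1.7]
grip_width: 0.0555
```

Run:
```python
from h import *
c,im=snap("top","top2.png")
for col in("red","yellow","green"):
  for b in blobs(im,col,80,40,30):
    if 150<b[0][0]<480 and 150<b[0][1]<290:print(col,b[0],b[1],plane(c,[b[0]],.012)[0])
dish("green",.022);plan([.488,.365,.2],11.4);plan([.489,-.367,.15],11.4)
```

```text
red [171.7 246.3] 122 [0.49013666 0.36562248 0.012     ]
yellow [474.7 260.7] 121 [ 0.46639561 -0.38662215  0.012     ]
green [312.6 237.8] area 1017 at [ 0.5899 -0.0346  0.022 ] size 0.0296 0.0314 grasp [ 0.5919 -0.0342  0.1475] 11.23
shift mm [411.4 -23.1 -53.3] turn [ 0.3  0.1 -0.2]
shift mm [411.4 -23.1 -53.3] turn [  0.2  -0.4 179.8]
shift mm [-306.6 -164.9   -2.7] turn [ 0.3  0.1 -0.2]
shift mm [-306.6 -164.9   -2.7] turn [  0.2  -0.4 179.8]
```

Green sits in nest 1. Yellow has been knocked, from (467,252) to (475,261). Red next.

Request:
apply_moves --series '[[-0.3,[0,0,-0.03],[0,0,0]],[-0.3,[0.035,-0.003,-0.053],[0,0,0]],[-0.3,[0.075,-0.005,-0.053],[0,0,0]],[-0.3,[0.115,-0.007,-0.053],[0,0,0]],[-0.3,[0.155,-0.01,-0.053],[0,0,0]],[-0.3,[0.195,-0.012,-0.053],[0,0,0]],[-0.3,[0.235,-0.014,-0.053],[0,0,0]],[-0.3,[0.275,-0.016,-0.053],[0,0,0]],[-0.3,[0.315,-0.018,-0.053],[0,0,0]],[-0.3,[0.355,-0.02,-0.053],[0,0,0]],[-0.3,[0.385,-0.022,-0.053],[0,0,0]],[-0.3,[0.411,-0.023,-0.053],[0,0,0]]]'

```text
time: 16.22
tool_pos: [0.4863, 0.3666, 0.3663]
orientation: [-0.001, 0.634, 0.773, -0.002]
ft_force: [-0.1, 0.8, 0.4]
grip_width: 0.0618
```

Request:
apply_moves --series '[[-0.3,[0,0,0.02],[0,0,0]],[-0.3,[0,0,0.05],[0,0,0]],[-0.3,[0,0,0.05],[0,0,0]],[-0.3,[0,0,0.05],[0,0,0]],[-0.3,[0,0,0.05],[0,0,0]],[-0.3,[0,0,0.05],[0,0,0]]]'

```text
time: 16.72
tool_pos: [0.4885, 0.3645, 0.3202]
orientation: [0.0, 0.635, 0.773, 0.001]
ft_force: [0.2, -0.1, 0.6]
grip_width: 0.0619
```

Run:
```python
from h import *
w=dish("red"); plan([w[0],w[1],.024],11.4)
```

```text
red [321.  231.3] area 1008 at [0.4904 0.3697 0.012 ] size 0.0303 0.032 grasp [0.489  0.3648 0.1495] 11.19
shift mm [  4.6   2.5 125.5] turn [ 0.1 -0.1 -0.2]
shift mm [  4.6   2.5 125.5] turn [-1.000e-01 -2.000e-01  1.798e+02]
```

Request:
apply_moves --series '[[-0.3,[0.004,0.0025,0.03],[0,0,0]],[-0.3,[0.004,0.0025,0.06],[0,0,0]],[-0.3,[0.004,0.0025,0.09],[0,0,0]],[-0.3,[0.004,0.0025,0.115],[0,0,0]],[-0.3,[0.004,0.0025,0.1255],[0,0,0]],[-0.3,[0.004,0.0025,0.1255],[0,0,0]],[1,[0.004,0.0025,0.1255],[0,0,0]],[1,[0.004,0.0025,0.1255],[0,0,0]],[1,[0.004,0.0025,0.1255],[0,0,0]],[1,[0.004,0.0025,0.1255],[0,0,0]],[1,[0.004,0.0025,0.1255],[0,0,0]],[1,[0.004,0.0025,0.1255],[0,0,0]]]' --force 15

```text
time: 17.77
tool_pos: [0.4899, 0.3692, 0.1942]
orientation: [0.0, 0.635, 0.773, 0.001]
ft_force: [-0.1, -0.7, 3.2]
grip_width: 0.0353
```

Request:
apply_moves --series '[[1,[0,0,0],[0,0,0]],[1,[0,0,0],[0,0,0]],[1,[0,0,0],[0,0,0]]]'

```text
time: 18.02
tool_pos: [0.49, 0.3692, 0.1942]
orientation: [0.0, 0.635, 0.773, 0.001]
ft_force: [-1.1, -0.6, 5.6]
grip_width: 0.0355
```

Run:
```python
from h import *
print(grasp()[0],jaw()); plan([.6001,-.0793,.2],11.4); plan([.6001,-.0793,.0355],11.4)
```

```text
[0.4901999  0.36936005 0.02318676] 11.229737056810277
shift mm [-461.3   20.9 -177. ] turn [ 0.1 -0.  -0.2]
shift mm [-461.3   20.9 -177. ] turn [-0.000e+00 -1.000e-01  1.798e+02]
shift mm [-461.4   20.7  -12.5] turn [ 0.1 -0.  -0.2]
shift mm [-461.4   20.7  -12.5] turn [-0.000e+00 -1.000e-01  1.798e+02]
```

Request:
apply_moves --series '[[1,[0,0,-0.03],[0,0,0]],[1,[0,0,-0.07],[0,0,0]],[1,[0,0,-0.11],[0,0,0]],[1,[-0.02,0.001,-0.145],[0,0,0]],[1,[-0.055,0.003,-0.16],[0,0,0]],[1,[-0.095,0.005,-0.16],[0,0,0]],[1,[-0.135,0.007,-0.16],[0,0,0]],[1,[-0.175,0.009,-0.16],[0,0,0]],[1,[-0.215,0.01,-0.16],[0,0,0]],[1,[-0.255,0.012,-0.16],[0,0,0]],[1,[-0.295,0.014,-0.16],[0,0,0]],[1,[-0.335,0.016,-0.16],[0,0,0]]]'

```text
time: 19.02
tool_pos: [0.5703, 0.0417, 0.3526]
orientation: [-0.0, 0.635, 0.773, -0.0]
ft_force: [0.7, 1.3, -0.7]
grip_width: 0.0352
```

Request:
apply_moves --series '[[1,[-0.04,0.001,0],[0,0,0]],[1,[-0.08,0.003,0],[0,0,0]],[1,[-0.11,0.004,0.0],[0,0,0]],[1,[-0.126,0.005,0.02],[0,0,0]],[1,[-0.126,0.005,0.06],[0,0,0]],[1,[-0.126,0.005,0.09],[0,0,0]],[1,[-0.126,0.005,0.11],[0,0,0]],[1,[-0.126,0.005,0.13],[0,0,0]],[1,[-0.126,0.005,0.13],[0,0,0]],[1,[-0.126,0.005,0.13],[0,0,0]],[1,[-0.126,0.005,0.13],[0,0,0]]]'

```text
time: 19.93
tool_pos: [0.6004, -0.0791, 0.2242]
orientation: [0.001, 0.634, 0.773, 0.0]
ft_force: [0.5, 0.9, 0.5]
grip_width: 0.0359
```

Run:
```python
from h import *
print(ctrl.get_obs()["grip_width"],grasp()[0],jaw());plan([.6001,-.0793,.0345],11.4)
```

```text
0.03585255697180517 [ 0.60063462 -0.07912176  0.0531809 ] 11.23580975886686
shift mm [-0.1 -0.4 18.7] turn [ 0.1  0.  -0.2]
shift mm [-0.1 -0.4 18.7] turn [ 0.000e+00 -1.000e-01  1.798e+02]
```

Request:
apply_moves --series '[[1,[0,0,0.01],[0,0,0]],[1,[0,0,0.015],[0,0,0]],[1,[0,0,0.018],[0,0,0]],[1,[0,0,0.018],[0,0,0]],[1,[0,0,0.018],[0,0,0]],[-0.1,[0,0,0.018],[0,0,0]],[-0.1,[0,0,0.018],[0,0,0]],[-0.1,[0,0,0.018],[0,0,0]],[-0.1,[0,0,0.01],[0,0,0]],[-0.1,[0,0,-0.02],[0,0,0]],[-0.1,[0,0,-0.06],[0,0,0]],[-0.1,[0,0,-0.09],[0,0,0]]]'

```text
time: 20.93
tool_pos: [0.6001, -0.0791, 0.316]
orientation: [0.001, 0.635, 0.773, 0.0]
ft_force: [-0.0, -1.9, 0.3]
grip_width: 0.0523
```

Run:
```python
from h import *
c,im=snap("top","top3.png")
for col in("red","yellow","green"):
  for b in blobs(im,col,80,40,30):
    if 150<b[0][0]<490 and 150<b[0][1]<290:print(col,b[0],b[1],plane(c,[b[0]],.012)[0])
dish("red",.022);plan([.465,-.386,.15],11.4)
```

```text
yellow [474.7 260.7] 121 [ 0.46639561 -0.38662215  0.012     ]
red [311.1 235.3] area 1067 at [ 0.5993 -0.0788  0.022 ] size 0.0306 0.0325 grasp [ 0.6043 -0.08    0.1506] 11.23
shift mm [-273.9 -194.1   -0.4] turn [ 0.7  0.3 -0.2]
shift mm [-273.9 -194.1   -0.4] turn [  0.5  -1.1 179.8]
```

Request:
apply_moves --series '[[-0.3,[-0.03,-0.02,0],[0,0,0]],[-0.3,[-0.06,-0.042,0],[0,0,0]],[-0.3,[-0.09,-0.064,0],[0,0,0]],[-0.3,[-0.12,-0.085,0],[0,0,0]],[-0.3,[-0.15,-0.106,0],[0,0,0]],[-0.3,[-0.18,-0.127,0],[0,0,0]],[-0.3,[-0.21,-0.148,0],[0,0,0]],[-0.3,[-0.24,-0.169,0],[0,0,0]],[-0.3,[-0.275,-0.193,0],[0,0,0]],[-0.3,[-0.275,-0.193,0],[0,0,0]],[-0.3,[-0.275,-0.193,0],[0,0,0]],[-0.3,[-0.275,-0.193,0],[0,0,0]]]'

```text
time: 22.03
tool_pos: [0.464, -0.3862, 0.3127]
orientation: [-0.0, 0.635, 0.773, 0.0]
ft_force: [-0.6, -0.1, 0.0]
grip_width: 0.0616
```

Request:
apply_moves --series '[[-0.3,[0,0,0],[0,0,0]],[-0.3,[0,0,0],[0,0,0]]]'

```text
time: 22.2
tool_pos: [0.4648, -0.3851, 0.313]
orientation: [-0.0, 0.634, 0.773, 0.0]
ft_force: [-0.6, -0.1, -0.2]
grip_width: 0.0619
```

Run:
```python
from h import *
w=dish("yellow"); plan([w[0],w[1],.024],11.4)
```

```text
yellow [319.5 242.2] area 1051 at [ 0.4663 -0.388   0.012 ] size 0.0298 0.0327 grasp [ 0.4648 -0.3851  0.142 ] 11.34
shift mm [ -3.1   0.9 118. ] turn [-0.  -0.  -0.1]
shift mm [ -3.1   0.9 118. ] turn [ -0.    0.  179.9]
```

Request:
apply_moves --series '[[-0.3,[-0.003,0.001,0.03],[0,0,0]],[-0.3,[-0.003,0.001,0.06],[0,0,0]],[-0.3,[-0.003,0.001,0.09],[0,0,0]],[-0.3,[-0.003,0.001,0.11],[0,0,0]],[-0.3,[-0.003,0.001,0.118],[0,0,0]],[-0.3,[-0.003,0.001,0.118],[0,0,0]],[1,[-0.003,0.001,0.118],[0,0,0]],[1,[-0.003,0.001,0.118],[0,0,0]],[1,[-0.003,0.001,0.118],[0,0,0]],[1,[-0.003,0.001,0.118],[0,0,0]],[1,[-0.003,0.001,0.118],[0,0,0]],[1,[-0.003,0.001,0.118],[0,0,0]]]'

```text
time: 23.25
tool_pos: [0.4662, -0.3895, 0.1965]
orientation: [0.001, 0.635, 0.773, -0.0]
ft_force: [-0.5, 1.1, 4.0]
grip_width: 0.035
```

Request:
apply_moves --series '[[1,[0,0,0],[0,0,0]],[1,[0,0,0],[0,0,0]],[1,[0,0,0],[0,0,0]]]'

```text
time: 23.5
tool_pos: [0.4662, -0.3896, 0.1965]
orientation: [0.001, 0.635, 0.773, -0.0]
ft_force: [-0.0, 0.5, 5.5]
grip_width: 0.0352
```

Run:
```python
from h import *
print(grasp()[0],jaw()); plan([.6093,-.1244,.0355],11.4)
```

```text
[ 0.466456   -0.38979889  0.0255429 ] 11.226232881849814
shift mm [232.2 192.  -10.1] turn [ 0.1  0.1 -0.2]
shift mm [232.2 192.  -10.1] turn [ 1.000e-01 -1.000e-01  1.798e+02]
```

Request:
apply_moves --series '[[1,[0,0,-0.03],[0,0,0]],[1,[0,0,-0.07],[0,0,0]],[1,[0,0,-0.1],[0,0,0]],[1,[0.03,0.025,-0.1],[0,0,0]],[1,[0.06,0.05,-0.1],[0,0,0]],[1,[0.09,0.075,-0.1],[0,0,0]],[1,[0.12,0.1,-0.1],[0,0,0]],[1,[0.15,0.125,-0.1],[0,0,0]],[1,[0.18,0.15,-0.1],[0,0,0]],[1,[0.21,0.174,-0.1],[0,0,0]],[1,[0.232,0.192,-0.1],[0,0,0]],[1,[0.232,0.192,-0.07],[0,0,0]]]'

```text
time: 24.5
tool_pos: [0.613, -0.1206, 0.2715]
orientation: [0.006, 0.633, 0.774, 0.003]
ft_force: [1.2, -1.0, 1.3]
grip_width: 0.035
```

Request:
apply_moves --series '[[1,[0,0,0.02],[0,0,0]],[1,[0,0,0.04],[0,0,0]],[1,[0,0,0.04],[0,0,0]],[1,[0,0,0.04],[0,0,0]],[1,[0,0,0.04],[0,0,0]],[1,[0,0,0.04],[0,0,0]]]'

```text
time: 25.0
tool_pos: [0.6096, -0.1246, 0.2271]
orientation: [0.001, 0.635, 0.773, 0.001]
ft_force: [0.7, -0.2, -1.0]
grip_width: 0.0351
```

Run:
```python
from h import *
print(ctrl.get_obs()["grip_width"],grasp()[0],jaw());plan([.6093,-.1244,.037],11.4)
```

```text
0.03512096391448806 [ 0.61008569 -0.12479634  0.05606895] 11.205482311126259
shift mm [ 0.3 -0.3 19.1] turn [ 0.2  0.1 -0.2]
shift mm [ 0.3 -0.3 19.1] turn [ 1.000e-01 -2.000e-01  1.798e+02]
```

Request:
apply_moves --series '[[1,[0,0,0.01],[0,0,0]],[1,[0,0,0.015],[0,0,0]],[1,[0,0,0.0185],[0,0,0]],[1,[0,0,0.0185],[0,0,0]],[1,[0,0,0.0185],[0,0,0]],[-0.1,[0,0,0.0185],[0,0,0]],[-0.1,[0,0,0.0185],[0,0,0]],[-0.1,[0,0,0.0185],[0,0,0]],[-0.1,[0,0,0.01],[0,0,0]],[-0.1,[0,0,-0.02],[0,0,0]],[-0.1,[0,0,-0.06],[0,0,0]],[-0.1,[0,0,-0.1],[0,0,0]]]'

```text
time: 26.0
tool_pos: [0.6083, -0.124, 0.3256]
orientation: [-0.001, 0.635, 0.773, -0.001]
ft_force: [1.6, -0.7, 0.2]
grip_width: 0.0523
```

Run:
```python
from h import *
dish("yellow",.022);plan([.6145,-.162,.25],11.4)
```

```text
yellow [319. 237.] area 1065 at [ 0.6079 -0.123   0.022 ] size 0.0308 0.0327 grasp [ 0.6133 -0.1253  0.1661] 11.24
shift mm [-37.8  -2.8 -83.7] turn [ 0.7  0.4 -0.2]
shift mm [-37.8  -2.8 -83.7] turn [  0.6  -1.1 179.8]
```

Request:
apply_moves --series '[[-0.3,[-0.019,0,-0.04],[0,0,0]],[-0.3,[-0.038,0,-0.08],[0,0,0]],[-0.3,[-0.038,0,-0.09],[0,0,0]],[-0.3,[-0.038,0,-0.09],[0,0,0]],[-0.3,[-0.038,0,-0.09],[0,0,0]],[-0.3,[-0.038,0,-0.09],[0,0,0]]]'

```text
time: 26.55
tool_pos: [0.6159, -0.1609, 0.4128]
orientation: [-0.002, 0.634, 0.773, -0.0]
ft_force: [-0.8, 0.1, -0.3]
grip_width: 0.0615
```

Run:
```python
from h import *
c,im=snap("wrist","w5.png");print(grasp()[0],jaw())
for col,z in (("orange",.046),("green",.036),("green",.022),("red",.022),("yellow",.022)):
  for ce,a,r in blobs(im,col,80,40,60):
    if 270<ce[0]<450 and ce[1]<270:print(col,z,ce,a,r[1],plane(c,[ce],z)[0].round(4))
cv2.imwrite("pics/w5c.png",cv2.resize(im[0:260,250:450],None,fx=2.3,fy=2.3,interpolation=cv2.INTER_CUBIC))
```

```text
[ 0.61507156 -0.16045778  0.24111431] 11.25898889000913
orange 0.046 [372.3  52.8] 503 (31.0, 18.0) [0.6323 0.0068 0.046 ]
green 0.036 [318.6  94.9] 787 (32.0, 29.0) [ 0.5905 -0.0385  0.036 ]
green 0.036 [319.5 225.9] 123 (11.0, 11.0) [ 0.6176 -0.1685  0.036 ]
green 0.022 [318.6  94.9] 787 (32.0, 29.0) [ 0.5902 -0.037   0.022 ]
green 0.022 [319.5 225.9] 123 (11.0, 11.0) [ 0.6184 -0.1721  0.022 ]
red 0.022 [319.1 139.9] 761 (31.0, 30.0) [ 0.5995 -0.0805  0.022 ]
yellow 0.022 [318.8 182. ] 704 (29.516094207763672, 29.06888198852539) [ 0.6079 -0.124   0.022 ]
```

View pics/w5c.png

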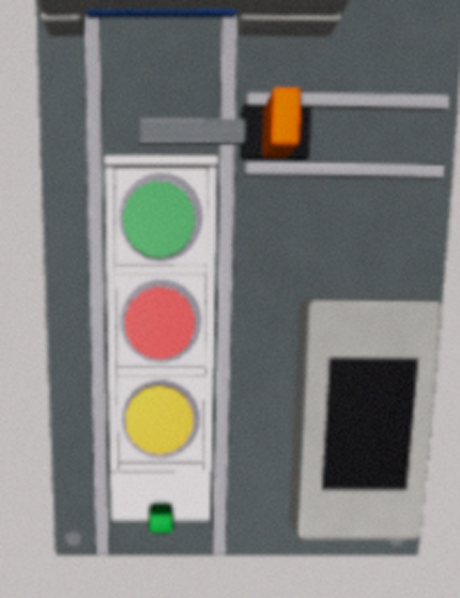

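Green, red and yellow are each centred in their own nest, with the lock grip at crop (285,115). Now the lock.

Run:
```python
from h import *
plan([.6325,.0118,.12],11.4);plan([.6325,.0118,.043],11.4)
```

```text
shift mm [165.7  50.5 121.3] turn [-0.2 -0.1 -0.1]
shift mm [165.7  50.5 121.3] turn [ -0.2   0.3 179.9]
shift mm [165.5  50.8 198.3] turn [-0.2 -0.1 -0.1]
shift mm [165.5  50.8 198.3] turn [ -0.2   0.3 179.9]
```

Request:
apply_moves --series '[[0.1,[0.035,0.01,0.02],[0,0,0]],[0.1,[0.07,0.02,0.04],[0,0,0]],[0.1,[0.105,0.03,0.06],[0,0,0]],[0.1,[0.14,0.042,0.08],[0,0,0]],[0.1,[0.165,0.0505,0.1],[0,0,0]],[0.1,[0.165,0.0505,0.12],[0,0,0]],[0.1,[0.165,0.0505,0.12],[0,0,0]],[0.1,[0.165,0.0505,0.12],[0,0,0]],[0.1,[0.165,0.0505,0.12],[0,0,0]],[0.1,[0.165,0.0505,0.12],[0,0,0]]]' --force 20

```text
time: 27.43
tool_pos: [0.6341, 0.0095, 0.2965]
orientation: [0.001, 0.635, 0.773, 0.001]
ft_force: [-0.3, -0.1, 0.6]
grip_width: 0.0428
```

Run:
```python
from h import *
print(grasp()[0],ctrl.get_obs()["grip_width"]);plan([.6325,.0118,.043],11.4)
c,im=snap("wrist","w6.png")
for ce,a,r in blobs(im,"orange",80,40,60):
    if ce[1]<300:print(ce,a,r[1],plane(c,[ce],.046)[0].round(4),plane(c,cv2.boxPoints(r),.046)[:,:2].round(4).tolist())
```

```text
[0.63444566 0.00941803 0.1254993 ] 0.042777570789628606
shift mm [ 2.7 -1.3 82.5] turn [ 0.1  0.  -0.2]
shift mm [ 2.7 -1.3 82.5] turn [ 1.000e-01 -2.000e-01  1.798e+02]
[317.2 252.5] 674 (39.0, 18.0) [0.6327 0.014  0.046 ] [[0.6236, 0.027], [0.636, 0.0295], [0.642, 0.0004], [0.6291, -0.0021]]
```

Request:
apply_moves --series '[[0.1,[0.003,-0.001,0.025],[0,0,0]],[0.1,[0.003,-0.001,0.05],[0,0,0]],[0.1,[0.003,-0.001,0.07],[0,0,0]],[0.1,[0.003,-0.001,0.082],[0,0,0]],[0.1,[0.003,-0.001,0.082],[0,0,0]],[1,[0.003,-0.001,0.082],[0,0,0]],[1,[0.003,-0.001,0.082],[0,0,0]],[1,[0.003,-0.001,0.082],[0,0,0]],[1,[0.003,-0.001,0.082],[0,0,0]],[1,[0.003,-0.001,0.082],[0,0,0]],[1,[0.003,-0.001,0.082],[0,0,0]],[1,[0.003,-0.001,0.082],[0,0,0]]]'

```text
time: 28.48
tool_pos: [0.6327, 0.013, 0.2143]
orientation: [0.001, 0.634, 0.773, 0.001]
ft_force: [0.7, 0.2, 3.1]
grip_width: 0.012
```

Run:
```python
from h import *
o=ctrl.get_obs();print(grasp()[0],jaw(),o["grip_width"],o["ft_force"])
```

```text
[0.63305112 0.01297309 0.04325371] 11.236385493912792 0.012041024663200504 [0.7296546  0.20054351 3.12926611]
```

Gripped at 12 mm. Pull +40 mm along reader x, which is tool y, with a little overtravel.

Request:
apply_moves --series '[[1,[0,0.006,0],[0,0,0]],[1,[0,0.012,0],[0,0,0]],[1,[0,0.018,0],[0,0,0]],[1,[0,0.024,0],[0,0,0]],[1,[0,0.03,0],[0,0,0]],[1,[0,0.035,0],[0,0,0]],[1,[0,0.039,0],[0,0,0]],[1,[0,0.042,0],[0,0,0]],[1,[0,0.042,0],[0,0,0]],[1,[0,0.042,0],[0,0,0]],[1,[0,0.042,0],[0,0,0]]]'

```text
time: 29.4
tool_pos: [0.673, 0.021, 0.2142]
orientation: [-0.001, 0.634, 0.773, -0.001]
ft_force: [-6.7, -0.5, 9.9]
grip_width: 0.0118
```

Run:
```python
from h import *
o=ctrl.get_obs();g=grasp()[0];print(g,np.hypot(g[0]-.63305,g[1]-.01297),jaw(),o["grip_width"],o["ft_force"])
```

```text
[0.67250903 0.02086831 0.04324012] 0.040241752292120896 11.245071023713828 0.011845024730994478 [-6.70128372 -0.53210136  9.88501346]
```

Request:
apply_moves --series '[[0.3,[0,-0.002,0],[0,0,0]],[0.1,[0,-0.002,0],[0,0,0]],[0.1,[0,-0.002,0],[0,0,0]],[0.1,[0,-0.002,0],[0,0,0]],[0.1,[0,-0.002,0],[0,0,0]],[0.1,[0,-0.002,-0.03],[0,0,0]],[0.1,[0,-0.002,-0.06],[0,0,0]],[0.1,[0,-0.002,-0.08],[0,0,0]],[0.1,[0,-0.002,-0.08],[0,0,0]],[0.1,[0,-0.002,-0.08],[0,0,0]]]'

```text
time: 30.23
tool_pos: [0.6719, 0.0207, 0.2948]
orientation: [0.001, 0.635, 0.773, 0.001]
ft_force: [-0.3, 0.9, -1.2]
grip_width: 0.0429
```

Run:
```python
from h import *
print(grasp()[0],ctrl.get_obs()["grip_width"]);plan([.6236,-.195,.12],11.4);plan([.6236,-.195,.035],11.4)
c,im=snap("wrist","w7.png")
for ce,a,r in blobs(im,"orange",80,40,60):
    if ce[1]<300:print(ce,a,plane(c,[ce],.046)[0].round(4),plane(c,cv2.boxPoints(r),.046)[:,:2].round(4).tolist())
```

```text
[0.67248398 0.02069422 0.12382037] 0.04291057468227687
shift mm [-202.2  -89.4    3.7] turn [ 0.2  0.  -0.2]
shift mm [-202.2  -89.4    3.7] turn [ 1.000e-01 -3.000e-01  1.798e+02]
shift mm [-202.1  -89.7   88.7] turn [ 0.2  0.  -0.2]
shift mm [-202.1  -89.7   88.7] turn [ 1.000e-01 -3.000e-01  1.798e+02]
[317.1 257.7] 654 [0.6715 0.022  0.046 ] [[0.6624, 0.0352], [0.6748, 0.0377], [0.6808, 0.0085], [0.6679, 0.006]]
```

Request:
apply_moves --series '[[1,[-0.035,-0.015,0],[0,0,0]],[1,[-0.07,-0.03,0],[0,0,0]],[1,[-0.105,-0.046,0],[0,0,0]],[1,[-0.14,-0.062,0],[0,0,0]],[1,[-0.175,-0.078,0],[0,0,0]],[1,[-0.202,-0.0895,0],[0,0,0]],[1,[-0.202,-0.0895,0],[0,0,0]],[1,[-0.202,-0.0895,0.03],[0,0,0]],[1,[-0.202,-0.0895,0.06],[0,0,0]],[1,[-0.202,-0.0895,0.085],[0,0,0]],[1,[-0.202,-0.0895,0.086],[0,0,0]],[1,[-0.202,-0.0895,0.086],[0,0,0]]]'

```text
time: 31.28
tool_pos: [0.6216, -0.1938, 0.2034]
orientation: [-0.003, 0.634, 0.773, -0.001]
ft_force: [0.3, 0.2, 0.4]
grip_width: 0.0007
```

Request:
apply_moves --series '[[1,[0,0,0],[0,0,0]],[1,[0,0,0],[0,0,0]],[1,[0,0,0],[0,0,0]]]'

```text
time: 31.53
tool_pos: [0.6238, -0.1949, 0.2094]
orientation: [0.002, 0.634, 0.773, 0.001]
ft_force: [-0.1, 0.6, 0.7]
grip_width: 0.0001
```

Run:
```python
from h import *
g,R=grasp();o=ctrl.get_obs();print(g,jaw(),o["grip_width"],o["ft_force"])
home=np.array([.6001,-.0793])+(-.092+.1935-.005-.010)*np.array([-.1986,.980])
print("finger centre at home",home, "shift",R.inv().apply(np.r_[home,g[2]]-g)*1000)
```

```text
[ 0.62442948 -0.19516478  0.03842336] 11.243395901560165 8.279016445535972e-05 [-0.11301142  0.64341001  0.72459795]
finger centre at home [0.5829211 0.00547  ] shift [204.8769402   -1.59251092  -0.40471942]
```

Request:
apply_moves --series '[[1,[0.004,0,0],[0,0,0]],[1,[0.008,0,0],[0,0,0]],[1,[0.012,0,0],[0,0,0]],[1,[0.018,0,0],[0,0,0]],[1,[0.024,0,0],[0,0,0]],[1,[0.03,0,0],[0,0,0]],[1,[0.036,0,0],[0,0,0]],[1,[0.042,0,0],[0,0,0]],[1,[0.048,0,0],[0,0,0]],[1,[0.054,0,0],[0,0,0]],[1,[0.06,0,0],[0,0,0]],[1,[0.066,0,0],[0,0,0]]]'

```text
time: 32.53
tool_pos: [0.61, -0.1295, 0.2071]
orientation: [0.0, 0.634, 0.773, -0.0]
ft_force: [0.5, -2.6, 2.7]
grip_width: 0.0006
```

Request:
apply_moves --series '[[1,[0.006,0,0],[0,0,0]],[1,[0.012,0,0],[0,0,0]],[1,[0.018,0,0],[0,0,0]],[1,[0.024,0,0],[0,0,0]],[1,[0.03,0,0],[0,0,0]],[1,[0.036,-0.001,0],[0,0,0]],[1,[0.042,-0.001,0],[0,0,0]],[1,[0.048,-0.001,0],[0,0,0]],[1,[0.054,-0.001,0],[0,0,0]],[1,[0.06,-0.001,0],[0,0,0]],[1,[0.066,-0.001,0],[0,0,0]],[1,[0.072,-0.001,0],[0,0,0]]]'

```text
time: 33.53
tool_pos: [0.5949, -0.0591, 0.2071]
orientation: [-0.0, 0.635, 0.773, -0.0]
ft_force: [0.7, -1.0, 1.4]
grip_width: 0.0003
```

Request:
apply_moves --series '[[1,[0.006,0,0],[0,0,0]],[1,[0.012,0,0],[0,0,0]],[1,[0.018,0,0],[0,0,0]],[1,[0.024,0,0],[0,0,0]],[1,[0.03,0,0],[0,0,0]],[1,[0.036,0,0],[0,0,0]],[1,[0.042,0,0],[0,0,0]],[1,[0.047,-0.001,0],[0,0,0]],[1,[0.051,-0.001,0],[0,0,0]],[1,[0.055,-0.001,0],[0,0,0]],[1,[0.058,-0.001,0],[0,0,0]],[1,[0.06,-0.001,0],[0,0,0]]]'

```text
time: 34.53
tool_pos: [0.5824, -0.0006, 0.2072]
orientation: [0.0, 0.634, 0.773, 0.0]
ft_force: [2.3, -1.6, -0.3]
grip_width: 0.0001
```

Run:
```python
from h import *
g,R=grasp();o=ctrl.get_obs();print(g,jaw(),o["ft_force"],R.inv().apply([.5829,.0055,g[2]]-g)*1000)
```

```text
[ 0.58248501 -0.00064187  0.03615491] 11.234653842255243 [ 2.27725192 -1.64093142 -0.28804272] [5.94332117e+00 1.60364014e+00 1.36045337e-04]
```

Request:
apply_moves --series '[[1,[0.002,0,0],[0,0,0]],[1,[0.004,0,0],[0,0,0]],[1,[0.006,0,0],[0,0,0]],[1,[0.008,0,0],[0,0,0]],[1,[0.008,0,0],[0,0,0]],[1,[0.008,0,0],[0,0,0]]]'

```text
time: 35.03
tool_pos: [0.582, 0.0026, 0.2085]
orientation: [0.005, 0.634, 0.774, -0.003]
ft_force: [3.4, -23.1, 1.1]
grip_width: 0.0006
```

Run:
```python
from h import *
g,R=grasp();o=ctrl.get_obs();print(g,jaw(),o["ft_force"],R.inv().apply([.5829,.0055,g[2]]-g)*1000)
```

```text
[5.82615461e-01 5.78495769e-04 3.74831307e-02] 11.352049059741624 [  3.38892293 -23.09967426   1.05640324] [ 4.76885493  1.24770495 -0.058493  ]
```

Request:
apply_moves --series '[[1,[-0.01,0,0],[0,0,0]],[1,[-0.025,0,0],[0,0,0]],[1,[-0.03,0,-0.03],[0,0,0]],[1,[-0.035,0,-0.07],[0,0,0]],[1,[-0.045,0,-0.11],[0,0,0]],[1,[-0.06,0,-0.15],[0,0,0]],[1,[-0.06,0,-0.15],[0,0,0]],[1,[-0.06,0,-0.15],[0,0,0]],[1,[-0.06,0,-0.15],[0,0,0]]]'

```text
time: 35.78
tool_pos: [0.5921, -0.0521, 0.3562]
orientation: [-0.001, 0.635, 0.773, -0.0]
ft_force: [-0.2, 0.1, -0.5]
grip_width: 0.0003
```

Run:
```python
from h import *
c,im=snap("wrist","w8.png");print(grasp()[0],jaw())
o=np.array([.6001,-.0793])+.082*np.array([-.1986,.980]); ex=np.array([.980,.1986]);ey=np.array([-.1986,.980])
for col,z in (("orange",.046),("green",.036)):
  for ce,a,r in blobs(im,col,80,40,60):
    if 230<ce[0]<450 and ce[1]<270:
        for q in [ce,*cv2.boxPoints(r)]:
            p=plane(c,[q],z)[0,:2]-o;print(col,np.round(q,1),"reader mm",np.round([p@ex*1000,p@ey*1000],1))
cv2.imwrite("pics/w8c.png",cv2.resize(im[0:270,200:500],None,fx=2.2,fy=2.2,interpolation=cv2.INTER_CUBIC))
```

```text
[ 0.59115463 -0.051598    0.1838393 ] 11.232141284543795
orange [422.8 175. ] reader mm [85.9  0.1]
orange [411. 162.] reader mm [75.1 10.9]
orange [434. 162.] reader mm [94.6 11.1]
orange [434. 189.] reader mm [ 96.7 -11.8]
orange [411. 189.] reader mm [ 76.7 -11.8]
green [320.  154.5] reader mm [-1.3 16.5]
green [314. 149.] reader mm [-6.5 21.1]
green [326. 149.] reader mm [ 3.8 21.1]
green [326. 160.] reader mm [ 3.8 11.8]
green [314. 160.] reader mm [-6.5 11.9]
```

View pics/w8c.png

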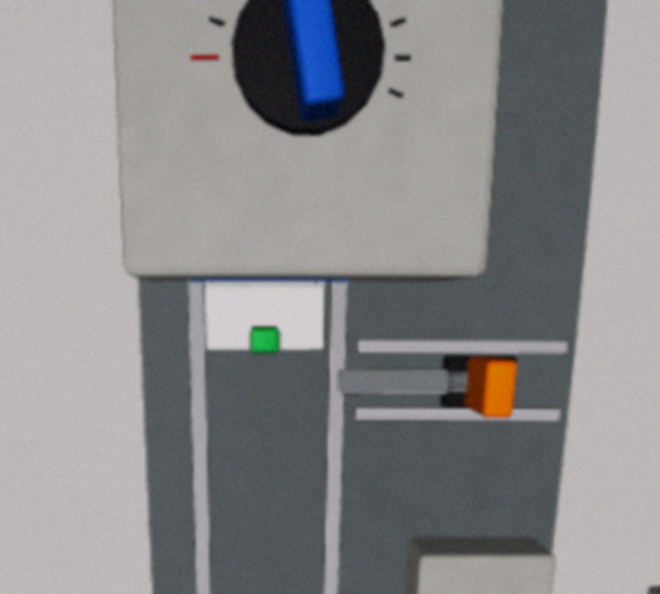

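Run:
```python
from h import *
c=ctrl.get_calibration("wrist")
o=np.array([.6001,-.0793])+.082*np.array([-.1986,.980]); ex=np.array([.980,.1986]);ey=np.array([-.1986,.980])
for n,x,y,z in(("tail",230,349,.011),("tail2",300,349,.011),("bolt+y",390,370,.018),("bolt-y",390,393,.018),("guide+y",460,346,.012),("guide-y",460,414,.012),("headtop edge",300,272,.07)):
    p=plane(c,[[200+x/2.2,y/2.2]],z)[0,:2]-o;print(n,np.round([p@ex*1000,p@ey*1000],1))
plan([.673,.0205,.12],11.4)
```

```text
tail [-16.6  12.1]
tail2 [13.  12.1]
bolt+y [50.4  3.9]
bolt-y [50.8 -5.6]
guide+y [80.7 13.5]
guide-y [ 82.7 -15.3]
headtop edge [ 9.8 41.2]
shift mm [55.  93.9 63.6] turn [-0.2 -0.1 -0.2]
shift mm [55.  93.9 63.6] turn [ -0.2   0.3 179.8]
```

Relative to the bolt's known edges (offset −2.4 mm), the tray tail sits at y ≈ 14.5 mm, which is exactly home. Closing the lock.

Request:
apply_moves --series '[[0.1,[0.02,0.03,0.02],[0,0,0]],[0.1,[0.04,0.065,0.04],[0,0,0]],[0.1,[0.055,0.094,0.06],[0,0,0]],[0.1,[0.055,0.094,0.06],[0,0,0]],[0.1,[0.055,0.094,0.06],[0,0,0]],[0.1,[0.055,0.094,0.06],[0,0,0]],[0.1,[0.055,0.094,0.06],[0,0,0]],[0.1,[0.055,0.094,0.06],[0,0,0]]]'

```text
time: 36.5
tool_pos: [0.6736, 0.0196, 0.2985]
orientation: [0.001, 0.635, 0.773, 0.001]
ft_force: [-0.6, -0.4, 0.0]
grip_width: 0.0419
```

Run:
```python
from h import *
print(grasp()[0],ctrl.get_obs()["grip_width"]);plan([.6722,.0209,.0435],11.25)
```

```text
[0.67389779 0.01957173 0.12750316] 0.04191503448041687
shift mm [ 1.6 -1.3 84. ] turn [ 0.1  0.  -0.1]
shift mm [ 1.6 -1.3 84. ] turn [  0.   -0.2 179.9]
```

Request:
apply_moves --series '[[0.1,[0.002,-0.001,0.025],[0,0,0]],[0.1,[0.002,-0.001,0.05],[0,0,0]],[0.1,[0.002,-0.001,0.07],[0,0,0]],[0.1,[0.002,-0.001,0.084],[0,0,0]],[0.1,[0.002,-0.001,0.084],[0,0,0]],[1,[0.002,-0.001,0.084],[0,0,0]],[1,[0.002,-0.001,0.084],[0,0,0]],[1,[0.002,-0.001,0.084],[0,0,0]],[1,[0.002,-0.001,0.084],[0,0,0]],[1,[0.002,-0.001,0.084],[0,0,0]],[1,[0.002,-0.001,0.084],[0,0,0]],[1,[0.002,-0.001,0.084],[0,0,0]]]'

```text
time: 37.5
tool_pos: [0.6725, 0.0219, 0.2144]
orientation: [-0.0, 0.634, 0.773, -0.001]
ft_force: [-5.2, -0.4, 6.2]
grip_width: 0.0121
```

Request:
apply_moves --series '[[1,[0,-0.006,0],[0,0,0]],[1,[0,-0.012,0],[0,0,0]],[1,[0,-0.018,0],[0,0,0]],[1,[0,-0.024,0],[0,0,0]],[1,[0,-0.03,0],[0,0,0]],[1,[0,-0.035,0],[0,0,0]],[1,[0,-0.039,0],[0,0,0]],[1,[0,-0.042,0],[0,0,0]],[1,[0,-0.0425,0],[0,0,0]],[1,[0,-0.0425,0],[0,0,0]],[1,[0,-0.0425,0],[0,0,0]]]'

```text
time: 38.42
tool_pos: [0.6318, 0.0138, 0.2144]
orientation: [0.002, 0.635, 0.773, 0.002]
ft_force: [6.2, 1.2, 2.7]
grip_width: 0.0117
```

Run:
```python
from h import *
o=ctrl.get_obs();g=grasp()[0];print(g,"from locked",(g[:2]-[.63305,.01297])*1000,o["grip_width"],o["ft_force"])
```

```text
[0.63274256 0.01385152 0.04338902] from locked [-0.30744328  0.88152309] 0.01171721712657672 [6.17813051 1.20383064 2.74251713]
```

Back at the locked stop (6 N). Release, clear, and do the final checks.

Request:
apply_moves --series '[[0.3,[0,0.002,0],[0,0,0]],[0.1,[0,0.002,0],[0,0,0]],[0.1,[0,0.002,0],[0,0,0]],[0.1,[0,0.002,0],[0,0,0]],[0.1,[0,0.002,-0.03],[0,0,0]],[0.1,[0,0.002,-0.07],[0,0,0]],[0.1,[-0.02,0.002,-0.11],[0,0,0]],[0.1,[-0.06,0.002,-0.15],[0,0,0]],[0.1,[-0.08,0.002,-0.17],[0,0,0]],[0.1,[-0.08,0.002,-0.17],[0,0,0]],[0.1,[-0.08,0.002,-0.17],[0,0,0]],[0.1,[-0.08,0.002,-0.17],[0,0,0]]]'

```text
time: 39.42
tool_pos: [0.648, -0.0643, 0.3819]
orientation: [-0.001, 0.635, 0.773, -0.0]
ft_force: [0.1, 0.4, -0.8]
grip_width: 0.0426
```

Run:
```python
from h import *
c,im=snap("wrist","w9.png");snap("side","side9.png")
o=np.array([.6001,-.0793])+.082*np.array([-.1986,.980]); ex=np.array([.980,.1986]);ey=np.array([-.1986,.980])
for col,z in (("orange",.046),("green",.036),("blue",.102)):
  for ce,a,r in blobs(im,col,80,40,60):
    if 200<ce[0]<450 and ce[1]<270:
        b=plane(c,cv2.boxPoints(r),z)[:,:2]; p=plane(c,[ce],z)[0,:2]-o; print(col,ce,r,np.round([p@ex*1000,p@ey*1000],1))
        if col=="blue": 
            e=sorted([(b[i]-b[i-1] for i in range(4))][0],key=np.linalg.norm)[-1];print("bar angle",np.degrees(np.arctan2(e[1],e[0])))
cv2.imwrite("pics/w9c.png",cv2.resize(im[0:270,180:500],None,fx=2.2,fy=2.2,interpolation=cv2.INTER_CUBIC))
```

```text
orange [319.5 148.1] ((318.5, 147.5), (25.0, 15.0), 90.0) [50.6 -1.8]
green [264.1 128. ] ((264.0, 128.0), (10.0, 14.0), 90.0) [-0.2 16.2]
blue [267.8  13.9] ((267.7884216308594, 13.942306518554688), (32.359161376953125, 20.39607810974121), 78.69007110595703) [15.5 90. ]
bar angle 111.60120348048933
blue [263.7 100.9] ((262.4947204589844, 101.1694564819336), (2.6770713329315186, 67.00741577148438), 89.0759506225586) [10.5 33.3]
bar angle -168.36618361491455
```

View pics/w9c.png

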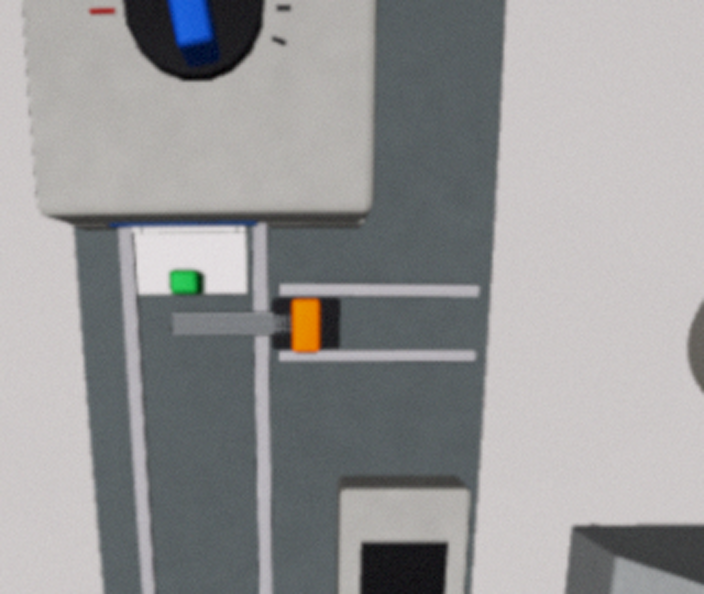

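View pics/side9.png

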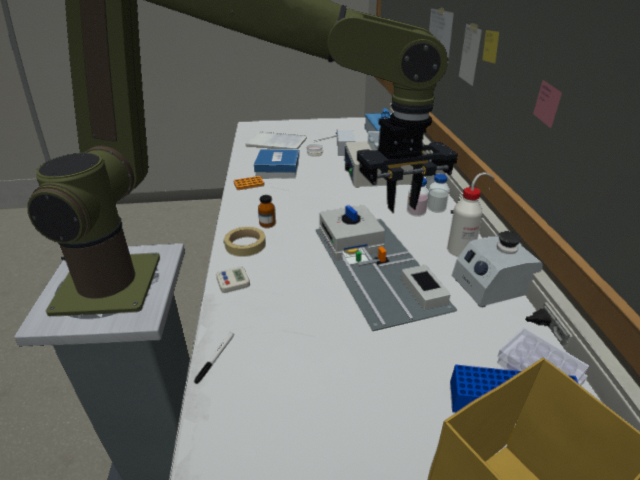

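The bolt lies across the lane behind the tray (crop (230,323)), with the grip back at x ≈ 50 mm. The tab is home at (185,282), the dial bar is at 111.6° (four clicks), the bottle is upright and the bench is clear of dishes.

```bash
python3 -c "
from bench import ctrl
print(ctrl.hand_in())"
```

```text
the job is handed in; nothing more can be done
None
```

The job is done and handed in, at about 39.5 s on the robot's clock. No verdict comes back from the hand-in.

- **Dial:** I turned it anticlockwise until the wrist torque rose sharply (0.87 N m), then 80° clockwise. The last picture shows the bar within about 1° of the fourth click.
- **Dishes:** All three were present, and each sat centred in its own nest before the push: green in front, red in the middle, yellow at the rear. Yellow was knocked about 3 cm during the run, so I found it again before picking it up. I could not see the dishes once they were inside the scanner.
- **Lock:** I drew it out 40 mm to its stop, then slid it back until it met the locked stop with about 6 N. Its grip then measured x = 50.6 mm, against 50 mm when locked.
- **Tray:** I pushed it until it met the stop with about 23 N. The fingers stopped 4.8 mm short of my first estimate, so I backed off and looked. Measured against the bolt's known edges, the tray's tail is at 14.5 mm, exactly home, so my reader origin was about 2.4 mm off along the lane. The rest of the 4.8 mm I did not explain.
- **Bottle:** The amber bottle is upright and was not touched.

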